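# Tip the test block down the rocker chute

### The job

Send the bronze test block down the tipping chute into the red box at its outlet: lay it flat on the yellow mark of the level chute bed and let go, so that its own weight tips the chute and it slides into the box by itself. Do not put it into the box by hand.

Things in the scene. Friction and masses are not known exactly. Their poses are not given: they have to be found in the camera images.
- bronze_block: flat golden bronze test block, 61 x 85 x 10 mm, about 0.42 kg, lying flat on the bench; origin at the centre of its underside, x along the 61 mm side, y along the 85 mm side, z up. Pinch it across the 61 mm side.
- bed_mark (a point): centre of the yellow mark (90 x 90 mm) on top of the slippery aluminium rocker bed, 125 mm up. Its -y points down the chute to the red box, x across. The bed, 110 mm wide, runs from 90 mm beyond the mark (outlet) to 120 mm behind it; the pivot is 60 mm behind. No walls beside it; 20 mm side walls 106 mm apart begin 48 mm beyond it. Stand cheeks at the pivot: 136 mm over all, 2 mm above the bed.
- rocker (a joint): tilt of the rocker bed: 0 = level, its rest, held by a counterweight behind the pivot; grows as the outlet end sinks, to 0.35 rad at the stop. Damped: the block, let go with its centre within 15 mm of the mark's, tips it in about half a second and slides off; the empty bed swings back to 0.
- lacquer_box: open red box at the chute's outlet (not the other one far to the right), black inside, fixed, 142 x 124 x 57 mm high, walls 3 mm, inner floor 4 mm up; origin at the centre of its underside, x along the 142 mm side (which lies along the chute). It stands below the chute's outlet, its centre 186 mm from the pivot.

How it is judged:
By the outcome, as a careful person would: the job done as asked, in the order asked, and still so for the second after the job is handed in, with the robot touching nothing.
It also fails if it takes over 40 s, if anything falls off the work surface, if the arm or the gripper's body presses on something with over 40 N, if the wrist force passes 120 N, or if a joint passes its speed limit or range.

### The arm

A 6-joint arm with a two-finger parallel gripper is mounted at the origin on a cart in front of the work surface, level with it; the furniture and walls round the work are solid. World frame = base frame: x ahead of the robot, y to its left, z up, the work surface at z = 0. Lengths are in m, angles in rad, forces in N, time in s.
With the tool pointing down it reaches from about 0.35 to 0.975 m from the base axis. Payload 4.9 kg.
Tool frame: the origin (TCP) lies at the very end of the fingers, on their centre line; the grasp point (between the pads) lies 19 mm behind it; z points along the fingers, x is the direction in which the jaws open and shut, and the axes are right-handed (so a half turn about z gives the same grasp; the last joint's range is limited). The gripper opens to 85 mm and grips with 20 to 120 N. Pads are 22 mm wide; open, the fingers measure 114 mm over their backs; the gripper's body (76 mm by 85 mm) begins 54 mm behind the grasp point. The pads swing forward as they close: fully open they stand 13 mm farther back than shut.
Start: joints at [-1.226, 0.053, 1.613, -0, 1.476, -0.119], TCP at [0.28, -0.559, 0.201] pointing down, gripper open.
Joint ranges: [-3.01, 3.01], [-1.01, 2.22], [0.06, 2.58], [-1.02, 4.17], [0.09, 2.62], [-3.14, 3.14]. Speed limits (rad/s): [2.57, 2.57, 3.14, 3.14, 3.14, 3.14].

### API

Orientations are given as a unit quaternion [w, x, y, z].
In Python, from plant import manip, imaging gives the robot as it stands.
- The arm moves only by the shell command python3 -m pendant 'ROWS'. ROWS is JSON, a list that holds one entry, the list of rows, each a list of 7 numbers: the turn, a rotation vector about the world's x, y, z in units of pi rad (1.0 is pi rad), then the shift along the world's x, y, z in units of 250 mm (1.0 is 250 mm), then the opening, from 0 (shut) to 1 (fully open). In form: [[[ax, ay, az, tx, ty, tz, claw], ...]]. A call has 1 to 20 rows; each row shifts and turns the commanded pose from where the row before left it; what a row does not reach is not made up. A row lasts 1/8 s, in which the tool goes at most 62.5 mm and 10.7 degrees, less where a joint would pass 70% of its speed; a pose out of reach is approached as far as the arm can. A call with a number of a shift or a turn outside -1 to 1 is refused whole. A call with a gripper value outside its range is refused whole. The fingers move at their own pace and stop on an object; the grip force is fixed at half the most. Time passes only in rows, so rows that do not move let the fingers close. It gives the time, the measured TCP pose, the force and the opening at its end, in the units of the state.
- manip.state(): the state, without advancing time (a new reading comes with each control period).
- imaging.grab_frame(name): name is "side" or "top" or "wrist"; returns a dict with "frame" (400x640x3 uint8, blue, green, red), "mtx" (3x3 intrinsics, pixels), "world_to_cam" (4x4, takes a point from world to camera coordinates). Camera axes: x right, y down, z forward; pixel columns grow to the right and rows downward; lengths in m; the calibration is good to about 2 mm. A picture is of the moment at which its call begins. There is no depth.
- manip.job_done(): hands the job in, once; it reports no verdict.
The state is a dict: "time": time; "joint_pos": joint angles; "joint_vel": joint speeds; "joint_efforts": joint torques, N m; "tool_pos": TCP position; "tool_rot": TCP orientation; "contact_force": force on the tool from outside, world axes, zero at the start; "ft_torque": the same for the moment, N m; "gripper_width": opening from 0.0 (shut) to 1.0 (fully open).
Only numpy, scipy, OpenCV 4.12 (cv2) and the standard library are available. Lean on these libraries where they do the work, as an engineer would, in place of code of your own. Each camera call takes 0.05 s, during which the arm holds its last target. There are 200 camera calls.

## Working session

There is one attempt and no reset: what is moved stays moved. The work goes in short steps, Python scripts to look and compute and a shell command to move; the robot and the scene stay as the last step left them, time stands still between calls to the robot, and variables do not carry over. Pictures are saved under pics/ and viewed, about 8 in all and at most 12, crops included, and the job is handed in when it is done.

```bash
mkdir -p pics; python3 - <<'E'
from plant import manip, imaging
import cv2, pickle
s=manip.state(); print({k:s[k] for k in('time','tool_pos','tool_rot','gripper_width','contact_force')})
d={}
for n in('top','side'):
    f=imaging.grab_frame(n); d[n]=f; cv2.imwrite(f'pics/{n}0.png',f['frame']); print(n,f['world_to_cam'].round(3).tolist(),f['mtx'].round(1).tolist())
pickle.dump(d,open('d0.pkl','wb'))
E
```

```text
{'time': 0.0, 'tool_pos': array([ 0.27934982, -0.55831532,  0.19972457]), 'tool_rot': array([-6.61177681e-04,  8.50678971e-01, -5.25684463e-01, -8.35156791e-04]), 'gripper_width': 1.0002615427692383, 'contact_force': array([0.01035787, 0.89778975, 0.31928909])}
top [[0.027, -1.0, 0.012, -0.08], [-0.991, -0.028, -0.131, 0.429], [0.131, -0.008, -0.991, 1.603], [0.0, 0.0, 0.0, 1.0]] [[507.1, 0.0, 314.0], [0.0, 507.1, 196.1], [0.0, 0.0, 1.0]]
side [[1.0, 0.017, -0.022, -0.433], [-0.013, -0.409, -0.913, 0.055], [-0.024, 0.912, -0.409, 1.516], [0.0, 0.0, 0.0, 1.0]] [[487.4, 0.0, 314.9], [0.0, 487.4, 200.4], [0.0, 0.0, 1.0]]
```

View pics/top0.png

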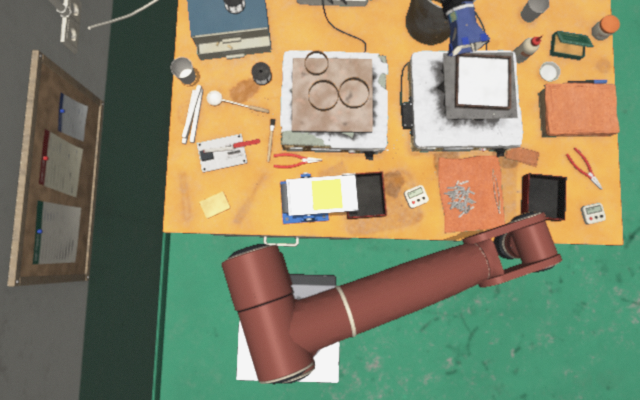

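View pics/side0.png

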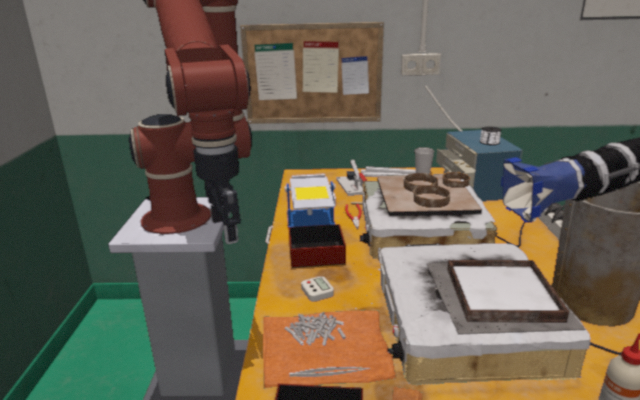

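Top view: yellow mark is about (327,194), with the chute running right into the red box at (370,195). Block candidates are (214,205), (521,156) and a patch at (245,88). I'll zoom in on them.

```bash
python3 - <<'E'
import cv2, numpy as np
t=cv2.imread('pics/top0.png')
c=lambda x,y,w,h,s:cv2.resize(t[y:y+h,x:x+w],None,fx=s,fy=s,interpolation=cv2.INTER_CUBIC)
a=np.vstack([c(165,165,230,65,3.4),np.hstack([c(480,130,115,90,3.4),c(195,60,115,90,3.4)])])
cv2.imwrite('pics/c1.png',a); print(a.shape, t[205,214],t[156,521],t[88,245],t[215,190])
E
```

```text
(527, 782, 3) [163 229 244] [ 83 123 192] [ 86 140 200] [113 174 227]
```

View pics/c1.png

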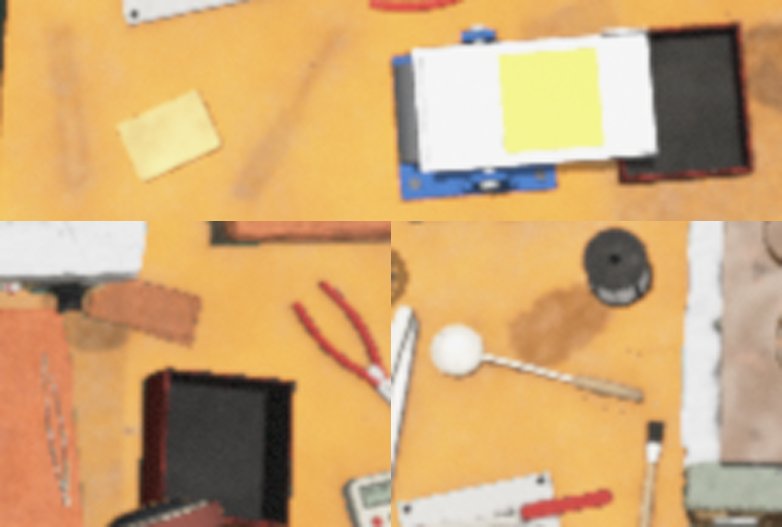

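The block is the pale golden plate at about (214,205), with its 85 mm side slanted. The others are a brown offcut and a stain. Next I measure the block and the mark.

```bash
cat > h.py <<'E'
import cv2, numpy as np
def cast(f,px,z):
    M=np.array(f['world_to_cam']);R,t=M[:3,:3],M[:3,3]
    p=np.atleast_2d(np.array(px,float));r=np.c_[p,np.ones(len(p))]@np.linalg.inv(f['mtx']).T@R
    c=-R.T@t
    return c+r*((z-c[2])/r[:,2])[:,None]
def blob(f,lo,hi,roi,z):
    x0,y0,x1,y1=roi; h=cv2.cvtColor(f['frame'],cv2.COLOR_BGR2HSV)[y0:y1,x0:x1]
    m=cv2.morphologyEx(cv2.inRange(h,lo,hi),cv2.MORPH_OPEN,np.ones((3,3)))
    c=max(cv2.findContours(m,cv2.RETR_EXTERNAL,cv2.CHAIN_APPROX_NONE)[0],key=cv2.contourArea).reshape(-1,2)+[x0,y0]
    w=cast(f,c,z); q=cv2.minAreaRect((w[:,:2]*1000).astype(np.float32))
    b=cv2.boxPoints(q); e=max((b[1]-b[0],b[2]-b[1]),key=np.linalg.norm)
    return dict(centre=np.round(q[0],1),size=np.round(q[1],1),long_deg=round(float(np.degrees(np.arctan2(e[1],e[0])))%180,1),px=c.mean(0).round(),corners=b.round(0).tolist())
E
python3 - <<'E'
import pickle; from h import *
d=pickle.load(open('d0.pkl','rb'));t=d['top'];s=d['side']
print(cv2.cvtColor(t['frame'],cv2.COLOR_BGR2HSV)[[205,194,205],[214,327,190]])
print('block',blob(t,(22,50,225),(35,115,255),(190,180,245,225),.01))
print('mark',blob(t,(24,90,200),(34,255,255),(300,170,360,220),.125))
print('mark side',blob(s,(24,150,200),(34,255,255),(285,175,340,210),.125))
print('box lip', cast(t,[[381,173],[386,215],[330,208]],.057).round(3))
E
```

```text
[[ 24  85 244]
 [ 30 105 245]
 [ 16 130 228]]
block {'centre': array([398. , 255.5]), 'size': array([60.2, 81.7]), 'long_deg': 118.6, 'px': array([214., 204.]), 'corners': [[352.0, 277.0], [391.0, 205.0], [444.0, 234.0], [405.0, 306.0]]}
mark {'centre': array([ 426. , -104.9]), 'size': array([84.3, 84.5]), 'long_deg': 95.7, 'px': array([327., 194.]), 'corners': [[380.0, -67.0], [388.0, -151.0], [472.0, -143.0], [464.0, -59.0]]}
mark side {'centre': array([ 427. , -102.6]), 'size': array([84. , 76.9]), 'long_deg': 6.5, 'px': array([311., 193.]), 'corners': [[381.0, -69.0], [390.0, -146.0], [473.0, -136.0], [464.0, -60.0]]}
box lip [[ 0.508 -0.279  0.057]
 [ 0.374 -0.296  0.057]
 [ 0.391 -0.119  0.057]]
```

Block is at (398,255) with its x axis at 28.6°. The mark is at (427,-104) with its x axis at about 5.6°. Jaws are now at -63.4°, so they need +92°. Moving above the block.

```bash
python3 -m pendant '[[[0,0,0.0365,0.076,0.23,0.024,1],[0,0,0.0365,0.076,0.23,0.024,1],[0,0,0.0365,0.076,0.23,0.024,1],[0,0,0.0365,0.076,0.23,0.024,1],[0,0,0.0365,0.076,0.23,0.024,1],[0,0,0.0365,0.076,0.23,0.024,1],[0,0,0.0365,0.076,0.23,0.024,1],[0,0,0.0365,0.076,0.23,0.024,1],[0,0,0.0365,-0.021,0.237,-0.05,1],[0,0,0.0365,-0.021,0.237,-0.05,1],[0,0,0.0365,-0.021,0.237,-0.05,1],[0,0,0.0365,-0.021,0.237,-0.05,1],[0,0,0.0365,-0.021,0.237,-0.05,1],[0,0,0.0365,-0.021,0.237,-0.05,1],[0,0,0,0,0,0,1],[0,0,0,0,0,0,1]]]'
cat > look.py <<'E'
import sys; from h import *; from plant import manip, imaging
def st():
    s=manip.state(); w,x,y,z=s['tool_rot']; 
    from scipy.spatial.transform import Rotation as R
    m=R.from_quat([x,y,z,w]).as_matrix()
    print('t',round(s['time'],2),'tcp',(s['tool_pos']*1000).round(1),'jaw',np.degrees(np.arctan2(m[1,0],m[0,0])).round(1),'tilt',m[2].round(3),'F',np.round(s['contact_force'],1),'w',round(s['gripper_width'],3))
    return s,m
if __name__=='__main__':
    s,m=st()
    for n in sys.argv[2:]:
        f=imaging.grab_frame(n); cv2.imwrite(f'pics/{sys.argv[1]}_{n}.png',f['frame'])
        import pickle; pickle.dump(f,open(f'{sys.argv[1]}_{n}.pkl','wb'))
E
python3 look.py a wrist
```

```text
time: 2.1
tool_pos: [0.3998, 0.2564, 0.1736]
tool_rot: [0.0, 0.969, 0.247, -0.0]
contact_force: [0.5, 0.6, 0.5]
gripper_width: 1.001
t 2.1 tcp [399.8 256.4 173.6] jaw 28.6 tilt [-0.001  0.    -1.   ] F [0.5 0.6 0.5] w 1.001
```

View pics/a_wrist.png

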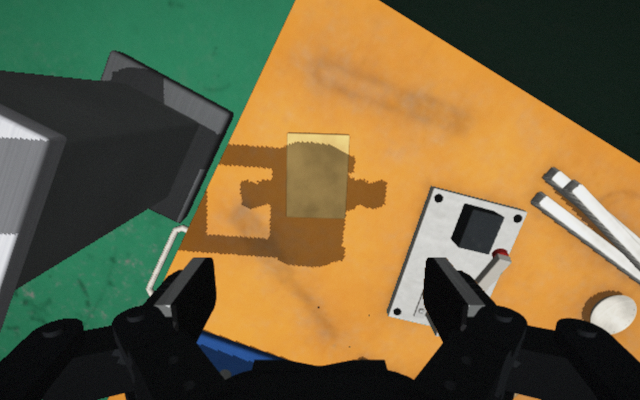

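The wrist view shows the block upright at about (287–349, 134–217), aligned with the jaws, with clear space for both fingers. Casting its corners.

```bash
python3 - <<'E'
import pickle; from h import *
f=pickle.load(open('a_wrist.pkl','rb'))
w=cast(f,[[287.5,133],[349.5,135],[347,218.5],[286.5,217.5]],.01)*1000
print(w.round(1),w.mean(0).round(1)); M=f['world_to_cam']
for e in(w[1]-w[0],w[2]-w[3],w[0]-w[3],w[1]-w[2]): print(np.linalg.norm(e).round(1),np.degrees(np.arctan2(e[1],e[0])).round(1))
# z of the fingertips from their separation (85 mm) in the picture
D=.085*f['mtx'][0][0]/210; c=-M[:3,:3].T@M[:3,3]; print('cam',c.round(3),'fwd',M[2,:3].round(3))
r=M[:3,:3].T@(np.linalg.inv(f['mtx'])@[320,260,1])*D; print('tip',(c+r).round(3))
E
```

```text
[[353.5 279.1  10. ]
 [405.9 305.5  10. ]
 [445.2 232.2  10. ]
 [391.  203.9  10. ]] [398.9 255.2  10. ]
58.6 26.8
61.1 27.6
84.0 116.5
83.1 118.2
cam [0.367 0.317 0.346] fwd [ 0.129 -0.238 -0.963]
tip [0.397 0.264 0.216]
```

Block agrees at (399,255), ~28°. Descend, slow at the end while watching force.

```bash
python3 -m pendant '[[[0,0,0,-0.002,-0.002,-0.16,1],[0,0,0,-0.002,-0.002,-0.16,1],[0,0,0,0,0,-0.16,1],[0,0,0,0,0,-0.12,1],[0,0,0,0,0,-0.04,1],[0,0,0,0,0,-0.02,1],[0,0,0,0,0,0,1],[0,0,0,0,0,0,1]]]'; python3 look.py b wrist
```

```text
time: 3.15
tool_pos: [0.4002, 0.2559, 0.0104]
tool_rot: [-0.0, 0.969, 0.247, 0.001]
contact_force: [0.5, -0.4, -0.4]
gripper_width: 0.999
t 3.15 tcp [400.2 255.9  10.4] jaw 28.5 tilt [ 0.002  0.    -1.   ] F [ 0.5 -0.4 -0.4] w 0.999
```

View pics/b_wrist.png

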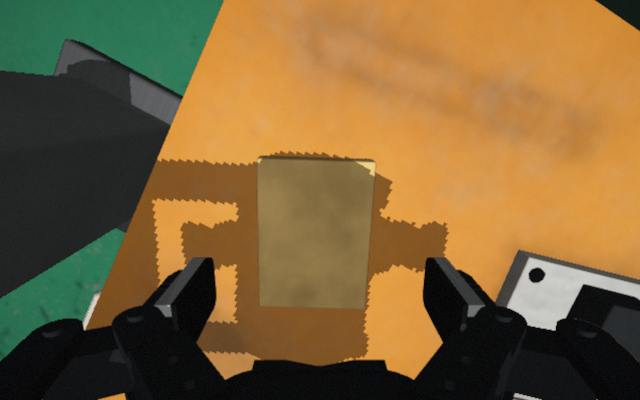

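Block centred between the fingers (258–375, 157–307), fingertips at about (213,258)/(427,258). I'll check where the tips really are.

```bash
python3 - <<'E'
import pickle; from h import *
f=pickle.load(open('b_wrist.pkl','rb'));M=np.array(f['world_to_cam']);a=np.radians(28.5)
X=np.array([np.cos(a),np.sin(a),0]);Y=np.array([np.sin(a),-np.cos(a),0])
for up in(0,.013,.03,.045):
  for yy in(-.011,.011):
    for s in(-.0425,.0425):
      p=np.array([.4002,.2559,.0104+up])+s*X+yy*Y; q=f['mtx']@(M[:3,:3]@p+M[:3,3]); print(up,yy,s,(q[:2]/q[2]).round(0))
w=cast(f,[[258,158],[375,161],[366,307],[260,306]],.01)*1000; print(w.round(0),w.mean(0).round(1))
E
```

```text
0 -0.011 -0.0425 [237. 219.]
0 -0.011 0.0425 [401. 219.]
0 0.011 -0.0425 [239. 258.]
0 0.011 0.0425 [398. 258.]
0.013 -0.011 -0.0425 [231. 228.]
0.013 -0.011 0.0425 [407. 228.]
0.013 0.011 -0.0425 [234. 270.]
0.013 0.011 0.0425 [404. 269.]
0.03 -0.011 -0.0425 [221. 241.]
0.03 -0.011 0.0425 [416. 241.]
0.03 0.011 -0.0425 [225. 287.]
0.03 0.011 0.0425 [413. 287.]
0.045 -0.011 -0.0425 [211. 256.]
0.045 -0.011 0.0425 [426. 256.]
0.045 0.011 -0.0425 [216. 305.]
0.045 0.011 0.0425 [422. 305.]
[[353. 279.  10.]
 [405. 306.  10.]
 [443. 233.  10.]
 [391. 205.  10.]] [397.9 255.7  10. ]
```

Geometry suggests the open tips stand well behind the TCP. I'll lower to TCP z≈1 mm, narrow the jaws to just wider than the block, and look.

```bash
python3 -m pendant '[[[0,0,0,-0.004,0,-0.02,1],[0,0,0,-0.004,0,-0.018,1],[0,0,0,0,0,0,0.78],[0,0,0,0,0,0,0.78],[0,0,0,0,0,0,0.78],[0,0,0,0,0,0,0.78]]]'; python3 look.py c wrist
```

```text
time: 3.95
tool_pos: [0.3972, 0.2556, -0.0004]
tool_rot: [-0.0, 0.969, 0.247, 0.0]
contact_force: [0.8, 0.2, 0.1]
gripper_width: 0.779
t 3.95 tcp [397.2 255.6  -0.4] jaw 28.6 tilt [ 0.  0. -1.] F [0.8 0.2 0.1] w 0.779
```

View pics/c_wrist.png

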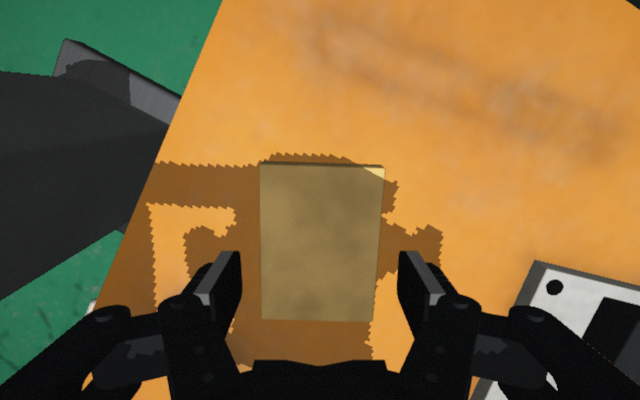

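The gap is aligned with the block but tip height is ambiguous; a closing test decides. Lower 3 mm and close to 0.5.

```bash
python3 -m pendant '[[[0,0,0,0.003,0,-0.012,0.78],[0,0,0,0,0,0,0.78],[0,0,0,0,0,0,0.5],[0,0,0,0,0,0,0.5],[0,0,0,0,0,0,0.5],[0,0,0,0,0,0,0.5]]]'; python3 look.py d wrist
```

```text
time: 4.75
tool_pos: [0.3979, 0.2556, -0.0034]
tool_rot: [-0.0, 0.969, 0.247, 0.0]
contact_force: [0.6, -0.8, -0.1]
gripper_width: 0.504
t 4.75 tcp [397.9 255.6  -3.4] jaw 28.6 tilt [ 0. -0. -1.] F [ 0.6 -0.8 -0.1] w 0.504
```

It closed past the block, so the tips are above it, as the picture suggested. Look.

View pics/d_wrist.png

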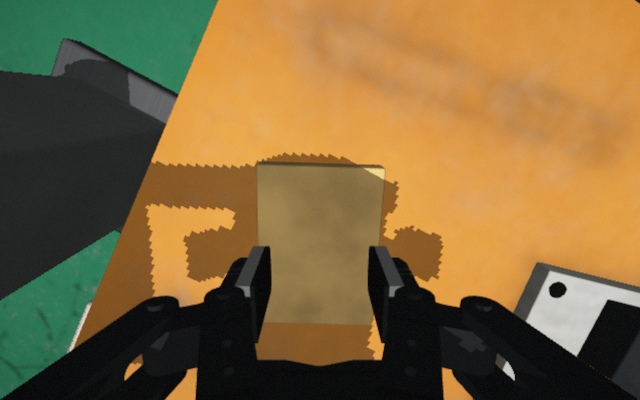

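Gap 271→369 px for 43 mm gives tips about 27–30 mm above the bench. Reopen and descend in stages, watching force.

```bash
python3 -m pendant '[[[0,0,0,0,0,0,0.9],[0,0,0,0,0,0,0.9],[0,0,0,0,0,0,0.9],[0,0,0,0,0,0,0.9],[0,0,0,0,0,-0.02,0.9],[0,0,0,0,0,-0.02,0.9],[0,0,0,0,0,-0.02,0.9],[0,0,0,0,0,0,0.9]]]'; python3 look.py e wrist side
```

```text
time: 5.8
tool_pos: [0.3972, 0.2553, -0.0193]
tool_rot: [0.0, 0.969, 0.247, -0.001]
contact_force: [-0.3, -0.5, -0.7]
gripper_width: 0.899
t 5.8 tcp [397.2 255.3 -19.3] jaw 28.5 tilt [-0.002 -0.    -1.   ] F [-0.3 -0.5 -0.7] w 0.899
```

View pics/e_wrist.png

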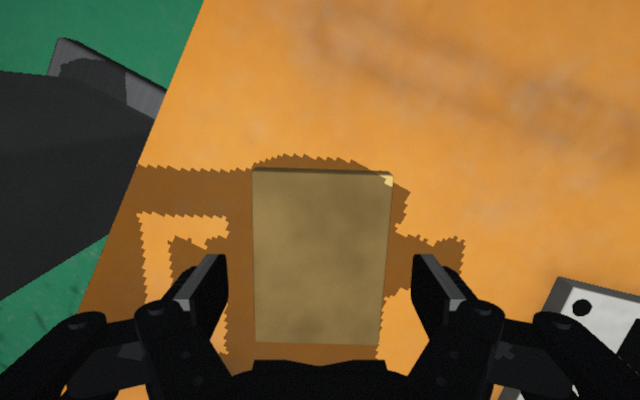

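No contact yet; tips about 18 mm up, and the block is centred between them. 10 mm more, then close.

```bash
python3 -m pendant '[[[0,0,0,0.002,0,-0.02,0.9],[0,0,0,0,0,-0.012,0.9],[0,0,0,0,0,-0.008,0.9],[0,0,0,0,0,0,0.9]]]'; python3 -m pendant '[[[0,0,0,0,0,0,0.76],[0,0,0,0,0,0,0.76],[0,0,0,0,0,0,0.76]]]';  python3 -m pendant '[[[0,0,0,0,0,0,0.5],[0,0,0,0,0,0,0.5],[0,0,0,0,0,0,0.5],[0,0,0,0,0,0,0.5]]]'; python3 look.py f wrist
```

```text
time: 6.4
tool_pos: [0.3981, 0.2555, -0.0288]
tool_rot: [0.0, 0.969, 0.247, -0.0]
contact_force: [-0.2, 0.1, 0.3]
gripper_width: 0.898
time: 6.78
tool_pos: [0.3984, 0.2556, -0.0284]
tool_rot: [-0.0, 0.969, 0.247, 0.0]
contact_force: [0.2, 0.1, 0.5]
gripper_width: 0.759
time: 7.28
tool_pos: [0.3984, 0.2556, -0.0276]
tool_rot: [0.0, 0.969, 0.247, -0.0]
contact_force: [-3.5, -1.7, 7.7]
gripper_width: 0.676
t 7.28 tcp [398.4 255.6 -27.6] jaw 28.5 tilt [-0.001 -0.    -1.   ] F [-3.5 -1.7  7.7] w 0.676
```

View pics/f_wrist.png

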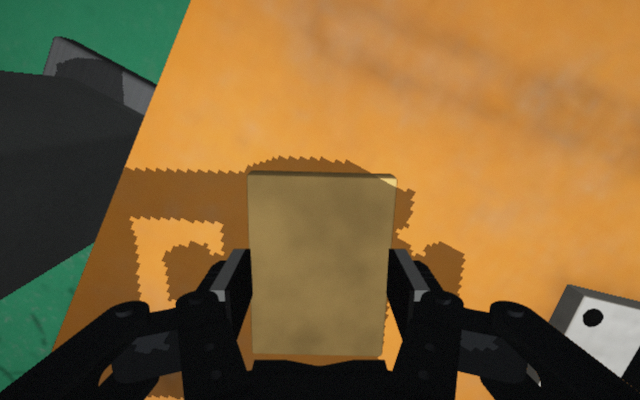

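Pads sit against both block sides (≈251 and 388 px), gripped low. Lift and check weight and width.

```bash
python3 -m pendant '[[[0,0,0,0,0,0.02,0.5],[0,0,0,0,0,0.04,0.5],[0,0,0,0,0,0.08,0.5],[0,0,0,0,0,0.1,0.5],[0,0,0,0,0,0,0.5],[0,0,0,0,0,0,0.5]]]'; python3 look.py g wrist top side; python3 - <<'E'
import cv2,numpy as np
w=cv2.imread('pics/g_wrist.png')[130:400,80:560]; s=cv2.imread('pics/g_side.png')[130:265,220:380]
s=cv2.resize(s,(320,270),interpolation=2); cv2.imwrite('pics/g.png',np.hstack([w,s]))
E
```

```text
time: 8.07
tool_pos: [0.3977, 0.2552, 0.0307]
tool_rot: [0.0, 0.969, 0.247, -0.001]
contact_force: [0.4, 0.6, -4.6]
gripper_width: 0.674
t 8.07 tcp [397.7 255.2  30.7] jaw 28.6 tilt [-0.001 -0.    -1.   ] F [ 0.4  0.6 -4.6] w 0.674
```

View pics/g.png

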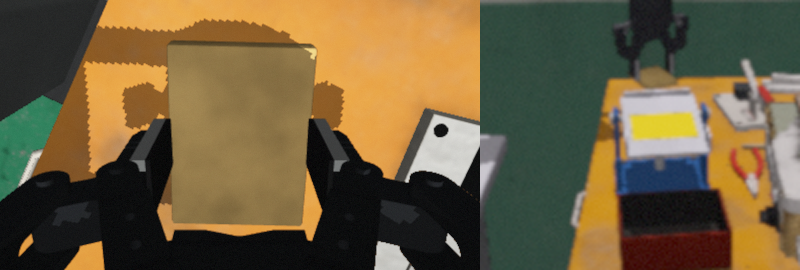

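Block held level, weight 4.6 N shown. Carry it above the mark (dx +29, dy −359, yaw −22.9°).

```bash
python3 -m pendant '[[[0,0,0,0,0,0.15,0.5],[0,0,0,0,0,0.2,0.5],[0,0,0,0,0,0.13,0.5],[0,0,-0.0159,0.0145,-0.1,0,0.5],[0,0,-0.0159,0.0145,-0.18,0,0.5],[0,0,-0.0159,0.0145,-0.19,0,0.5],[0,0,-0.0159,0.0145,-0.2,0,0.5],[0,0,-0.0159,0.0145,-0.2,0,0.5],[0,0,-0.0159,0.0145,-0.2,0,0.5],[0,0,-0.0159,0.0145,-0.19,0,0.5],[0,0,-0.0159,0.0145,-0.12,0,0.5],[0,0,0,0,-0.06,-0.04,0.5],[0,0,0,0,0,0,0.5],[0,0,0,0,0,0,0.5]]]'; python3 look.py h wrist side
```

```text
time: 9.98
tool_pos: [0.4269, -0.1034, 0.1407]
tool_rot: [-0.001, 0.999, 0.05, -0.001]
contact_force: [-0.2, 0.2, -3.7]
gripper_width: 0.675
t 9.97 tcp [ 426.9 -103.4  140.7] jaw 5.7 tilt [-0.001 -0.001 -1.   ] F [-0.2  0.2 -3.7] w 0.675
```

View pics/h_wrist.png

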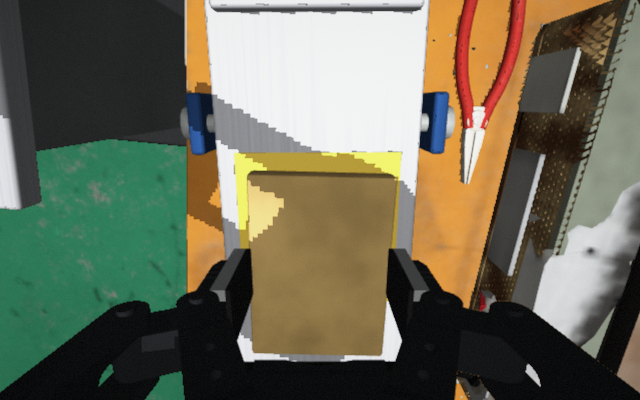

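The block hangs over the mark, parallel to it. The mark's rear edge runs (236,153)–(402,153) and the bed edges are parallel. Casting for the residual.

```bash
python3 - <<'E'
import pickle; from h import *
f=pickle.load(open('h_wrist.pkl','rb'))
w=cast(f,[[236.5,153],[402,153]],.125)*1000; e=w[1]-w[0]; n=np.linalg.norm(e); u=e/n
c=w.mean(0)+45*np.array([u[1],-u[0],0]); print('edge',n.round(1),np.degrees(np.arctan2(e[1],e[0])).round(1),'centre',c.round(1))
b=cast(f,[[248,172],[395,175],[385,356],[253,354]],.178)*1000; print('block c',b.mean(0).round(1))
E
```

```text
edge 88.9 5.8 centre [ 427.2 -105.   125. ]
block c [ 427.5 -103.   178. ]
```

Within 2 mm. Lower to about 1 mm above the bed.

```bash
python3 -m pendant '[[[0,0,0,0,-0.006,-0.08,0.5],[0,0,0,0,0,-0.05,0.5],[0,0,0,0,0,-0.02,0.5],[0,0,0,0,0,-0.012,0.5],[0,0,0,0,0,0,0.5],[0,0,0,0,0,0,0.5]]]'; python3 look.py i wrist side; python3 - <<'E'
import cv2,numpy as np
w=cv2.imread('pics/i_wrist.png')[130:400,160:480]; s=cv2.imread('pics/i_side.png')[110:265,260:380]
cv2.imwrite('pics/i.png',np.hstack([cv2.resize(w,(474,400)),cv2.resize(s,(310,400),interpolation=2)]))
E
```

```text
time: 10.82
tool_pos: [0.4277, -0.1061, 0.1016]
tool_rot: [0.0, 0.999, 0.049, 0.0]
contact_force: [0.7, -0.5, -3.1]
gripper_width: 0.67
t 10.82 tcp [ 427.7 -106.1  101.6] jaw 5.7 tilt [ 0.001  0.    -1.   ] F [ 0.7 -0.5 -3.1] w 0.67
```

View pics/i.png

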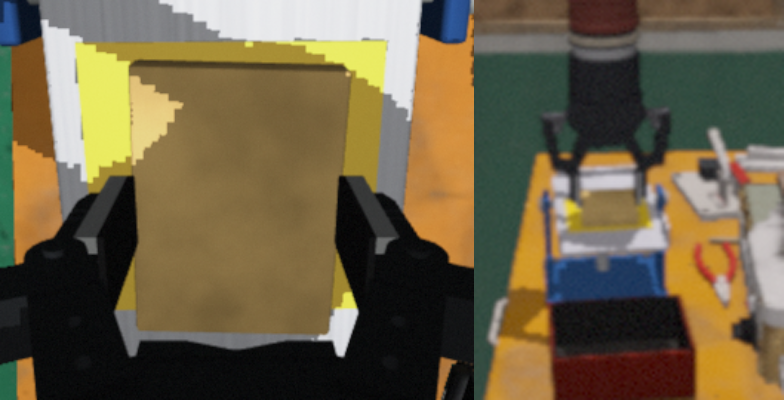

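Block sits over the mark, level, ~2–3 mm above the bed. Lower 2.5 mm and check.

```bash
python3 -m pendant '[[[0,0,0,0,0.002,-0.006,0.5],[0,0,0,0,0,-0.004,0.5],[0,0,0,0,0,0,0.5],[0,0,0,0,0,0,0.5]]]'
```

```text
time: 11.42
tool_pos: [0.4273, -0.1055, 0.0985]
tool_rot: [-0.0, 0.999, 0.049, -0.0]
contact_force: [0.1, -0.2, -3.4]
gripper_width: 0.673
```

```bash
python3 -m pendant '[[[0,0,0,0,0,0,1],[0,0,0,0,0,0,1],[0,0,0,0,0,0.02,1],[0,0,0,0,0,0.06,1],[0,0,0,0,0,0.15,1],[0,0,0,0,0,0.2,1],[0,0,0,0,0,0.2,1],[0,0,0,0,0,0,1],[0,0,0,0,0,0,1],[0,0,0,0,0,0,1],[0,0,0,0,0,0,1],[0,0,0,0,0,0,1],[0,0,0,0,0,0,1]]]'; python3 look.py j top side; python3 - <<'E'
import cv2,numpy as np
w=cv2.imread('pics/j_top.png')[150:240,260:400]; s=cv2.imread('pics/j_side.png')[110:280,260:380]
cv2.imwrite('pics/j.png',np.hstack([cv2.resize(w,(500,321)),cv2.resize(s,(227,321),interpolation=2)]))
E
```

```text
time: 13.05
tool_pos: [0.4272, -0.1054, 0.2557]
tool_rot: [-0.0, 0.999, 0.049, -0.0]
contact_force: [-0.5, 0.4, 0.6]
gripper_width: 0.999
t 13.05 tcp [ 427.2 -105.4  255.7] jaw 5.7 tilt [-0.001 -0.    -1.   ] F [-0.5  0.4  0.6] w 0.999
```

Viewer limit reached, so I check by masks: gold in the box, and the mark bare and level.

```bash
python3 -m pendant '[[[0,0,0,0,0,0,1],[0,0,0,0,0,0,1],[0,0,0,0,0,0,1],[0,0,0,0,0,0,1]]]' | head -1; python3 look.py k top side; python3 - <<'E'
import pickle; from h import *
t0=pickle.load(open('d0.pkl','rb'));
for k in 'jk':
  t=pickle.load(open(k+'_top.pkl','rb'));s=pickle.load(open(k+'_side.pkl','rb'))
  for n,f in(('top',t),('side',s)):
    try: print(k,n,'mark',blob(f,(24,90,100),(34,255,255),(300,170,360,220) if n=='top' else (285,175,340,210),.125))
    except ValueError: print(n,'no mark')
    for roi in([(352,165,395,222)] if n=='top' else [(285,215,350,268)]):
      x0,y0,x1,y1=roi; d=cv2.absdiff(f['frame'],t0[n]['frame'])[y0:y1,x0:x1].max(2)>35
      d=cv2.morphologyEx(d.astype(np.uint8),cv2.MORPH_OPEN,np.ones((2,2)))
      ys,xs=np.nonzero(d); print(' changed in box px',len(xs), (xs.min()+x0,xs.max()+x0,ys.min()+y0,ys.max()+y0) if len(xs) else '', np.median(f['frame'][y0:y1,x0:x1][d>0],0) if len(xs) else '', cast(f,[[xs.mean()+x0,ys.mean()+y0]],.014).round(3) if len(xs) else '')
E
```

```text
time: 13.65
t 13.65 tcp [ 427.4 -105.5  256. ] jaw 5.7 tilt [ 0.  0. -1.] F [-0.6 -0.2  0. ] w 1.0
j top mark {'centre': array([422.7, -84.9]), 'size': array([79.4, 42.3]), 'long_deg': 1.6, 'px': array([318., 197.]), 'corners': [[382.0, -65.0], [384.0, -107.0], [463.0, -105.0], [462.0, -63.0]]}
 changed in box px 819 (np.int64(352), np.int64(381), np.int64(165), np.int64(209)) [152. 178. 190.] [[ 0.457 -0.228  0.014]]
j side mark {'centre': array([ 427.2, -101.4]), 'size': array([86.8, 82.6]), 'long_deg': 8.6, 'px': array([311., 192.]), 'corners': [[378.0, -67.0], [390.0, -149.0], [476.0, -136.0], [464.0, -54.0]]}
 changed in box px 138 (np.int64(285), np.int64(325), np.int64(225), np.int64(249)) [ 56.   91.5 118.5] [[ 0.414 -0.194  0.014]]
k top mark {'centre': array([422.7, -84.9]), 'size': array([79.4, 42.3]), 'long_deg': 1.6, 'px': array([318., 197.]), 'corners': [[382.0, -65.0], [384.0, -107.0], [463.0, -105.0], [462.0, -63.0]]}
 changed in box px 822 (np.int64(352), np.int64(381), np.int64(165), np.int64(209)) [151. 177. 190.] [[ 0.457 -0.228  0.014]]
k side mark {'centre': array([ 427. , -101.4]), 'size': array([86.8, 81.7]), 'long_deg': 8.3, 'px': array([311., 192.]), 'corners': [[378.0, -67.0], [390.0, -148.0], [476.0, -136.0], [464.0, -55.0]]}
 changed in box px 139 (np.int64(285), np.int64(325), np.int64(225), np.int64(249)) [ 56.  92. 119.] [[ 0.414 -0.193  0.014]]
```

The mark is bare and the bed level, and something bronze-coloured is in the box. The arm hides part of the top view, so I move it aside and check again.

```bash
python3 -m pendant '[[[0,0,0,0,0.1,0.04,1],[0,0,0,0,0.2,0,1],[0,0,0,0,0.2,0,1],[0,0,0,0,0.2,0,1],[0,0,0,0,0.2,0,1],[0,0,0,0,0.1,0,1],[0,0,0,0,0,0,1],[0,0,0,0,0,0,1]]]' | head -2; python3 look.py m top side; python3 - <<'E'
import pickle; from h import *
t0=pickle.load(open('d0.pkl','rb'))
for n,roi,mr in(('top',(340,165,395,222),(300,170,360,220)),('side',(285,215,350,268),(285,175,340,210))):
  f=pickle.load(open(f'm_{n}.pkl','rb')); m=blob(f,(24,90,100),(34,255,255),mr,.125); print(n,'mark',m['centre'],m['size'])
  x0,y0,x1,y1=roi; A=f['frame'][y0:y1,x0:x1]; d=(cv2.absdiff(f['frame'],t0[n]['frame'])[y0:y1,x0:x1].max(2)>30).astype(np.uint8)
  for c in cv2.findContours(d,cv2.RETR_EXTERNAL,cv2.CHAIN_APPROX_NONE)[0]:
    if cv2.contourArea(c)<15: continue
    x,y,w,h=cv2.boundingRect(c); mm=cv2.drawContours(np.zeros_like(d),[c],-1,1,-1)>0
    print(' new',(x+x0,y+y0,w,h),'area',cv2.contourArea(c),'bgr',np.median(A[mm],0),'world mm',(cast(f,[[x+x0+w/2,y+y0+h/2],[x+x0,y+y0+h],[x+x0+w,y+y0]],.014)*1000).round(0).tolist())
for n in('top',):
  f=pickle.load(open('m_top.pkl','rb')); M=f['world_to_cam']
  u=np.array([.099,-.995,0]);v=np.array([.995,.099,0]); c=np.array([.440,-.230,.057])
  for a,b in((1,1),(1,-1),(-1,-1),(-1,1)):
    q=f['mtx']@(M[:3,:3]@(c+a*.071*u+b*.062*v)+M[:3,3]); print('rim px',(q[:2]/q[2]).round(0))
E
```

```text
time: 14.75
tool_pos: [0.4274, 0.144, 0.2659]
t 14.75 tcp [427.4 144.  265.9] jaw 5.6 tilt [-0.  0. -1.] F [-0.6 -0.4  0.6] w 1.0
top mark [ 426.1 -104.9] [84.8 85. ]
 new (356, 185, 25, 24) area 421.5 bgr [160. 227. 243.] world mm [[436.0, -245.0, 14.0], [395.0, -205.0, 14.0], [476.0, -285.0, 14.0]]
side mark [ 427.1 -102.1] [88.6 87.8]
 new (301, 242, 24, 7) area 91.5 bgr [ 74.5 115.5 144. ] world mm [[432.0, -207.0, 14.0], [400.0, -225.0, 14.0], [464.0, -188.0, 14.0]]
rim px [386. 173.]
rim px [389. 212.]
rim px [345. 215.]
rim px [342. 176.]
```

Both views agree: the block's colour lies inside the box rim, and the mark is bare at its original place. Handing in.

```bash
python3 -c "
from plant import manip; print(manip.job_done(), manip.state()['time'])"
```

```text
the job is handed in; nothing more can be done
the job is handed in; nothing more can be done
```

The bronze block is in the red box at the chute's outlet, and the job is handed in. I gripped it across its 61 mm side, carried it to the yellow mark and let go about 1 mm above the bed, within roughly 2 mm of the mark's centre. It tipped the chute and slid in by itself.

**Last checks (about 14.8 s on the clock):**
- **Block:** in the top view, a patch of its colour and about its size lies inside the box rim, centred near (436, -245) mm. The side view also shows a new bronze-coloured patch inside the box.
- **Chute:** the yellow mark is bare and back where it was first measured, so the bed is empty and level.
- **Robot:** the gripper is open, clear of everything, with contact force near zero.

**What disagreed or could not be checked:**
- **Fingertip height:** the fingertips were about 27–30 mm behind the reported TCP. The first close, at TCP z of -3 mm, passed above the block without touching it. I then went down to about -28 mm and gripped it; nothing was disturbed.
- **Final look:** the 12-picture limit was used up before the release, so the final checks rest on colour masks and image differences, not a viewed picture.
- **The slide:** I did not watch it happen. I only saw the result afterwards.

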